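# Fit the tall portion stop into the cutting board's socket

## Robot

A 6-joint arm with a two-finger parallel gripper is mounted at the origin on the work surface. World frame = base frame: x ahead of the robot, y to its left, z up, the work surface at z = 0. Lengths are in mm, angles in degrees, forces in N, time in s.
With the tool pointing down it reaches from about 275 to 725 mm from the base axis. Payload 5.6 kg.
Tool frame: the origin (TCP) lies at the very end of the fingers, on their centre line; the grasp point (between the pads) lies env.pinch_z behind it (env.pinch_z is the distance from the TCP to the grasp point, in mm); y points along the fingers, z is the direction in which the jaws open and shut, and the axes are right-handed (so a half turn about y gives the same grasp; the last joint's range is limited). The gripper opens to 85 mm and grips with 20 to 120 N. Pads are 22 mm wide; open, the fingers measure 114 mm over their backs; the gripper's body (76 mm by 85 mm) begins 54 mm behind the grasp point. The pads swing forward as they close: fully open they stand 13 mm farther back than shut.
Start: joints at [88.786, 14.616, 6.199, 0, -81.583, -16.306], TCP at [165.554, 524.485, 231.283] pointing down, gripper open.
Joint ranges: [-168.99, 168.99], [-69.2, 112.95], [-62.41, 85.93], [-164.36, 98.24], [-168.68, -3.75], [-174.98, 174.98]. Speed limits (degrees/s): [147.25, 147.25, 180, 180, 180, 180].

## Interface

Orientations are given as [roll, pitch, yaw] about the fixed x, y, z axes, in that order (R = Rz(yaw) Ry(pitch) Rx(roll)).
In Python, from station import env gives the robot as it stands.
- The arm moves only by the shell command python3 -m handwheel 'ROWS'. ROWS is JSON, a list of rows, each a list of 7 numbers: the turn, a rotation vector about the tool's x, y, z in rad, then the shift along the tool's x, y, z in cm, then the finger opening in cm, from 0 to 8.54. In form: [[rx, ry, rz, x, y, z, claw], ...]. A call has 1 to 8 rows; each row is the pose to reach, as a shift and turn from the pose commanded when the call began, along the tool's axes at that moment; what a row does not reach only later rows make up. A row lasts 1/10 s, in which the tool goes at most 50 mm and 8.59 degrees, less where a joint would pass 70% of its speed; a pose out of reach is approached as far as the arm can. A call with a gripper value outside its range is refused whole. The fingers move at their own pace and stop on an object; the grip force is fixed at half the most. Time passes only in rows, so rows that repeat a pose let the fingers close. It gives the time, the measured TCP pose, the force and the opening at its end, in the units of the state.
- env.sense(): the state, without advancing time (a new reading comes with each control period).
- env.get_image(name): name is "side" or "top" or "wrist"; returns the picture (480x640x3 uint8, red, green, blue); there is no depth.
- env.camera_params(name): a dict with "mtx" (3x3 intrinsics, pixels), "k1" (the pictures are not rectified: a ray, as slopes to the right and down, at radius r is drawn at 1 + k1 r^2 times it, then the intrinsics apply), "extrinsics" (4x4, takes a point from world to camera coordinates). Camera axes: x right, y down, z forward; pixel columns grow to the right and rows downward; lengths in mm; the calibration is good to about 2 mm. A picture is of the moment at which its call begins: read the wrist's pose just before it. camera_params takes no time and is no camera call; for the wrist camera it gives the pose at the moment of the call.
- env.job_done(): hands the job in, once; it reports no verdict.
Trained networks look in the newest picture that a camera, given by its name, has taken for a name from the list of things; names that differ only in an ending like _2 or _b are one class to them, and where a whole thing is asked for, a point or a joint stands for the part that bears it (a point fixed in the world has none). Each returns a list of dicts, best first, with "p" (0 to 1); they miss things now and then, are a little off and sometimes report something else, mostly with a low value. They report only what shows in the picture. A call takes as long as a camera call.
- env.recognise(camera, query): "extent" ([left, top, width, height] in pixels, round what is visible of it).
- env.spot_point(camera, query): "pixel" ([column, row] in pixels: a listed point, or the origin of a listed thing).
The state is a dict: "time": time; "q": joint angles; "joint_vel": joint speeds; "effort": joint torques, N m; "tool_pos": TCP position; "ee_rot": TCP orientation; "force": force on the tool from outside, world axes, zero at the start; "ft_torque": the same for the moment, N m; "finger_gap": finger opening in mm.
Only numpy, scipy, OpenCV 4.12 (cv2) and the standard library are available. Lean on these libraries where they do the work, as an engineer would, in place of code of your own. Each camera call takes 0.05 s, during which the arm holds its last target. There are 200 camera calls.

## Task

Take the tall steel stop out of the grey caddy and fit its shank into the hole in the steel plate of the white portioning board, feeling for the hole without leaning hard on the plate, then press it straight down until its collar lies flat on the plate, and let go. Leave the low stop and the seasoning shaker where they are.

Things in the scene. Friction and masses are not known exactly. Their poses are not given: they have to be found in the camera images.
- tall_stop: Tall turned-steel stop, 0.18 to 0.35 kg, upright in either caddy hole, collar on the caddy's top, foot 12 mm above the table. From below: shank 14 mm across, 22 mm long, square-edged foot; round collar 36 mm across, 6 mm thick; round post 24 mm across, 55 mm high; 83 mm in all. Grip it by the post. Origin: centre of the foot; z up along the shank.
- low_stop: The low stop, to be left alone: same shank and collar, post only 20 mm high (48 mm in all), upright in the other caddy hole, 80 mm from the tall stop. Origin: centre of the foot.
- caddy: Grey plastic block, fixed, 170 x 70 x 34 mm (x, y, z), with two easy 18 mm holes at x = -40 and +40 mm of its centre line, which hold the stops. Origin: centre of its underside. Either left or right of the board.
- board: White portioning board, fixed, 240 x 200 x 30 mm (x, y, z); origin at the centre of its underside, on the table. A round window, 82 mm across, centred at x = +45 mm, y = 0, holds a steel plate, 46 mm square, turned any way, flush with the board, with the hole in its centre and four dark screw dots. Pressing the stop on board or plate with more than 45 N does damage.
- socket (a point): Centre of the window, level with the top of board and plate (30 mm above the table), board axes: near the hole, not at it. The plate is clamped off-centre: the hole's centre is 4.5 to 6.5 mm away from this point, in any direction; no reading tells which, and it does not shift under load. Blind hole, square-edged, 16.4 mm across, 26 mm deep. Stop home: foot 22 mm below this level.
- shaker: Clear seasoning shaker with steel cap, 52 mm across, 110 mm high, loose, on the left side; leave it alone. Origin: centre of its underside.
- follower (a point): Point 8 mm below socket, fixed to the board. At this depth in the hole lies a rubber follower disc that slides down stiffly, at about 8 N, and does not come back; so the stop does not sink home by its own weight but stands about 8 mm deep until pressed down.

How it is judged (in metres and radians):
On the way, in this order (a step that is already met when the one before it is completed fails the run):
1. the tall stop is lifted clear of the caddy in the gripper (height (world z) of tall_stop above 0.045 m and contact force between the fingers and tall_stop above 1 N), for 0.1 s.
2. its foot has found the hole: at least 3 mm below the plate's face (z of tall_stop in the frame of socket below -0.003 m and horizontal distance between tall_stop and socket below 0.012 m), for 0.05 s.
3. pressed home by the gripper: collar down on the plate within 2 mm (z of tall_stop in the frame of socket below -0.02 m and horizontal distance between tall_stop and socket below 0.012 m and contact force between the fingers and tall_stop above 1 N), for 0.05 s.
At the end, for the whole second after the job is handed in: The tall stop stands at rest and released in the hole of the board's plate, collar within 2 mm of the plate's face (foot more than 20 mm below it), within 12 mm of the window's centre and within 4 degrees of upright; the low stop is within 15 mm and the shaker within 30 mm of where they began (z of tall_stop in the frame of socket below -0.02 m and horizontal distance between tall_stop and socket below 0.012 m and angle between tall_stop's own z axis and vertical below 0.07 rad and linear speed of tall_stop below 0.02 m/s and distance of low_stop from where it was at the start of the episode below 0.015 m and distance of shaker from where it was at the start of the episode below 0.03 m); the robot touches nothing.
It fails at once if the stop is pressed on the board or plate with more than 45 N (contact force between tall_stop and board above 45 N).
It fails at once if the low stop is moved more than 15 mm (distance of low_stop from where it was at the start of the episode above 0.015 m).
It fails at once if the shaker is moved more than 30 mm (distance of shaker from where it was at the start of the episode above 0.03 m).
It also fails if it takes over 72 s, if anything falls off the work surface, if the arm or the gripper's body presses on something with over 40 N, if the wrist force passes 120 N, or if a joint passes its speed limit or range.

## Working session

There is one attempt and no reset: what is moved stays moved. The work goes in short steps, Python scripts to look and compute and a shell command to move; the robot and the scene stay as the last step left them, time stands still between calls to the robot, and variables do not carry over. Pictures are saved under pics/ and viewed, about 8 in all and at most 12, crops included, and the job is handed in when it is done.

```bash
ls; mkdir -p pics; cat > h.py <<'E'
import numpy as np, cv2
from station import env
from scipy.spatial.transform import Rotation as R
def ray(cam,px,cp=None):
    cp=cp or env.camera_params(cam); K=np.array(cp["mtx"]);E=np.array(cp["extrinsics"]);k=cp["k1"]
    d=np.array([(px[0]-K[0,2])/K[0,0],(px[1]-K[1,2])/K[1,1]]);u=d.copy()
    for _ in range(30): u=d/(1+k*(u@u))
    return -E[:3,:3].T@E[:3,3], E[:3,:3].T@np.array([u[0],u[1],1])
def onz(cam,px,z,cp=None):
    o,d=ray(cam,px,cp); return o+d*(z-o[2])/d[2]
def proj(cam,P,cp=None):
    cp=cp or env.camera_params(cam); K=np.array(cp["mtx"]);E=np.array(cp["extrinsics"])
    c=E[:3,:3]@np.array(P)+E[:3,3];u=c[:2]/c[2];u=u*(1+cp["k1"]*(u@u));return K[:2,:2]@u+K[:2,2]
def save(cam,name):
    im=env.get_image(cam);cv2.imwrite("pics/"+name+".png",im[:,:,::-1]);return im
def toolshift(target):
    s=env.sense();M=R.from_euler("xyz",s["ee_rot"],degrees=True).as_matrix()
    return M.T@(np.array(target)-np.array(s["tool_pos"]))/10
E
python3 - <<'E'
from h import *
np.set_printoptions(precision=1,suppress=True)
s=env.sense();print(s["tool_pos"],s["ee_rot"],s["force"],s["finger_gap"],env.pinch_z)
print(R.from_euler("xyz",s["ee_rot"],degrees=True).as_matrix())
ims=[save("top","top0"),save("side","side0")]
for c in("top","side"):
  print(c,np.array(env.camera_params(c)["extrinsics"]),)
  for q in("tall_stop","low_stop","socket","board","caddy","shaker"):
    r=env.spot_point(c,q)[:2]
    for a in r: print(c,q,round(a["p"],2),np.array(a["pixel"]),onz(c,a["pixel"],{"tall_stop":12,"low_stop":12,"socket":30}.get(q,0)))
E
```

```text
pics
[165.4 524.  230.4] [-89.9   0.  162.5] [-0.1  0.1 -0.3] 85.39055857083778 18.700000000000003
[[-1.  -0.  -0.3]
 [ 0.3 -0.  -1. ]
 [-0.  -1.   0. ]]
top [[  0.   -1.   -0.  125.4]
 [ -1.   -0.   -0.1 543.8]
 [  0.1   0.   -1.  965.9]
 [  0.    0.    0.    1. ]]
top tall_stop 0.93 [509.  246.2] [ 550.3 -226.4   12. ]
top low_stop 0.83 [506.5 283.9] [ 477.1 -220.2   12. ]
top socket 0.69 [312.5 229.9] [577.1 155.3  30. ]
top board 0.75 [315.7 248.7] [543.2 149.4   0. ]
top caddy 0.56 [507.6 266.3] [ 511.7 -227.2    0. ]
top shaker 0.64 [167.  213.4] [610.8 444.1   0. ]
side [[   0.7   -0.7    0.  -298.7]
 [  -0.4   -0.5   -0.8  330.5]
 [   0.5    0.6   -0.7  549.6]
 [   0.     0.     0.     1. ]]
side tall_stop 0.61 [492.1 358.6] [ 558.7 -224.7   12. ]
side low_stop 0.81 [459.3 388.6] [ 477.  -220.2   12. ]
side socket 0.7 [334.2 223.6] [591.4 168.9  30. ]
side board 0.97 [323.6 253.9] [536.1 140.3   0. ]
side board 0.44 [490.7 359.3] [ 565.4 -221.4    0. ]
side caddy 0.86 [475.5 376.3] [ 521.  -222.3    0. ]
side shaker 0.74 [262.4 175.3] [617.3 451.2   0. ]
```

View pics/top0.png

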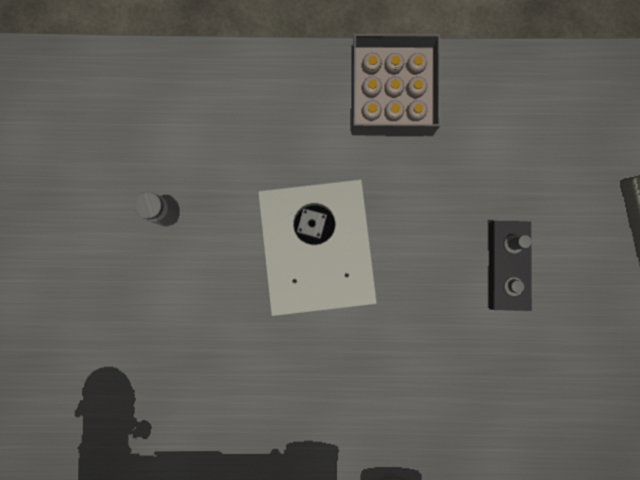

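View pics/side0.png

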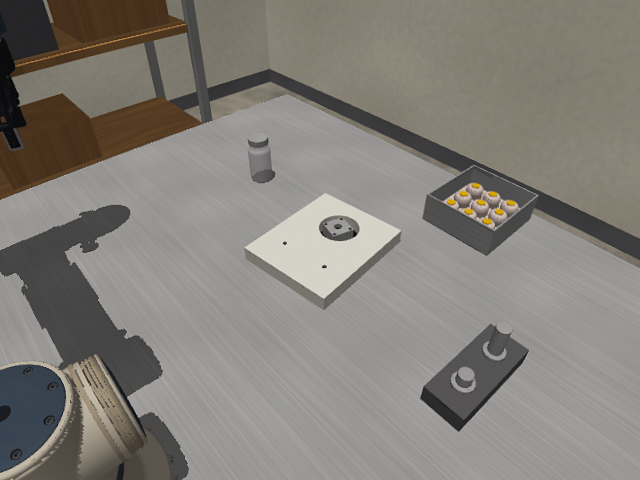

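The top picture shows the caddy on the right: tall stop at (525,241) leaning outward in perspective, low stop at (515,286). The board window is at about (314,223) and the shaker at (155,208). The side picture agrees: tall stop at (498,345), low at (463,380). I'll move high over the tall stop and look again with the wrist camera.

```bash
python3 - <<'E'
from h import *
np.set_printoptions(precision=3,suppress=True)
print(toolshift([535,-223,230]))
s=env.sense();M=R.from_euler("xyz",s["ee_rot"],degrees=True);print(M.as_matrix())
cp=env.camera_params("wrist");E=np.array(cp["extrinsics"]);print("wrist cam in tool",M.as_matrix().T@(-E[:3,:3].T@E[:3,3]-s["tool_pos"]), M.as_matrix().T@E[:3,:3].T)
# caddy direction: tall-low avg
d=np.array([550.3-477.1+558.7-477,-226.4+220.2-224.7+220.2]);print(np.degrees(np.arctan2(d[1],d[0])))
# window centre from top image: dark ring
im=cv2.imread("pics/top0.png")[195:252,285:345].max(2);b=(im<150).astype(np.uint8)
c=max(cv2.findContours(b,0,1)[0],key=cv2.contourArea);(x,y),r=cv2.minEnclosingCircle(c);print(x+285,y+195,r,onz("top",[x+285,y+195],30))
E
```

```text
[-57.737   0.125  60.157]
[[-0.954 -0.    -0.301]
 [ 0.301  0.    -0.954]
 [ 0.    -1.    -0.   ]]
wrist cam in tool [ -80.204 -142.387    0.502] [[-0.001  0.949  0.314]
 [-0.001 -0.314  0.949]
 [ 1.     0.001  0.001]]
-3.9515333852665173
314.0121955871582 223.2716178894043 22.055728912353516 [589.931 152.518  30.   ]
```

```bash
python3 -m handwheel '[[0,0,0,-57.7,0,60.2,8.5],[0,0,0,-57.7,0,60.2,8.5],[0,0,0,-57.7,0,60.2,8.5],[0,0,0,-57.7,0,60.2,8.5],[0,0,0,-57.7,0,60.2,8.5],[0,0,0,-57.7,0,60.2,8.5],[0,0,0,-57.7,0,60.2,8.5],[0,0,0,-57.7,0,60.2,8.5]]'
python3 -c "
from h import *
print(toolshift([535,-223,230]))"
```

```text
time: 1.5
tool_pos: [342.9, 163.9, 231.7]
ee_rot: [-90.1, 0.0, 162.5]
force: [1.6, 0.5, 0.4]
finger_gap: 85.0
[-29.93803717   0.15549447  31.1428974 ]
```

```bash
python3 -m handwheel '[[0,0,0,-30,0,31.2,8.5],[0,0,0,-30,0,31.2,8.5],[0,0,0,-30,0,31.2,8.5],[0,0,0,-30,0,31.2,8.5],[0,0,0,-30,0,31.2,8.5],[0,-0.12,0,-30,0,31.2,8.5],[0,-0.235,0,-30,0,31.2,8.5],[0,-0.235,0,-30,0,31.2,8.5]]'
python3 -m handwheel '[[0,0,0,0,0,0,8.5],[0,0,0,0,0,0,8.5]]'
python3 - <<'E'
from h import *
np.set_printoptions(precision=2,suppress=True)
print(env.sense()["q"]); cp=env.camera_params("wrist"); save("wrist","w1")
for q in("tall_stop","low_stop","caddy"):
  for f,k in((env.recognise,"extent"),(env.spot_point,"pixel")):
    r=f("wrist",q)[:1]
    for a in r: print(q,round(a["p"],2),np.array(a[k]), onz("wrist",a[k],12,cp) if k=="pixel" else "")
E
```

```text
time: 2.3
tool_pos: [520.0, -193.3, 231.4]
ee_rot: [-90.0, 0.0, 176.1]
force: [0.6, 2.9, 0.1]
finger_gap: 85.5
time: 2.5
tool_pos: [519.4, -192.1, 230.4]
ee_rot: [-90.0, -0.1, 175.8]
force: [-0.3, 1.3, 0.2]
finger_gap: 85.0
[ -4.12  15.12   6.76  -0.01 -81.72  89.92]
tall_stop 0.55 [338.8 140.4  47.8  58.4] 
tall_stop 0.97 [356.6 161.2] [ 552.77 -221.92   12.  ]
low_stop 0.67 [345.4 242.8  42.6  44.5] 
low_stop 0.96 [360.3 251. ] [ 474.21 -221.38   12.  ]
caddy 0.78 [363.2 206.2] [ 514.45 -225.71   12.  ]
```

View pics/w1.png

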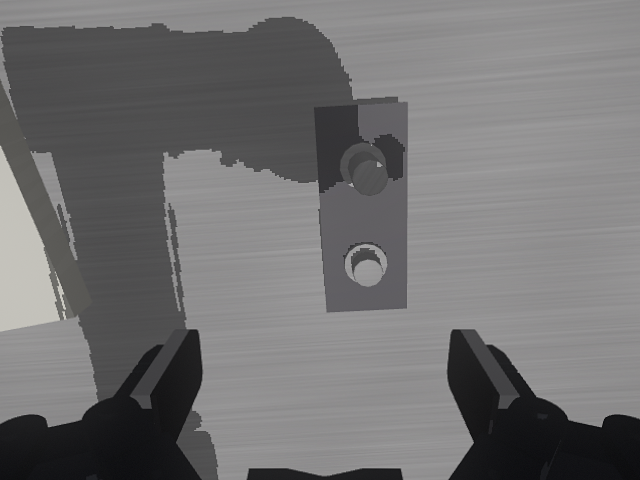

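The wrist view shows the tall stop's collar at (363,168) and post top at (370,178). The low stop is at (367,268). Its taller post confirms which stop is which.

```bash
python3 - <<'E'
from h import *
np.set_printoptions(precision=2,suppress=True)
print(onz("wrist",[370,178],95),onz("wrist",[363,168],40),onz("wrist",[369,272],60))
t=np.array([552,-222.5]);print(toolshift([*t,150]),toolshift([*t,52]))
E
```

```text
[ 552.41 -222.79   95.  ] [ 551.28 -222.92   40.  ] [ 473.1  -222.77   60.  ]
[-3.47  8.19  2.99] [-3.46 17.99  2.99]
```

```bash
python3 -m handwheel '[[0,0,0,-3.5,6,3,8.5],[0,0,0,-3.5,8,3,8.5],[0,0,0,-3.5,12,3,8.5],[0,0,0,-3.5,16,3,8.5],[0,0,0,-3.5,18,3,8.5],[0,0,0,-3.5,18,3,8.5]]'
python3 -c "
from h import *
print(toolshift([552,-222.7,52]))"
```

```text
time: 3.45
tool_pos: [549.8, -222.4, 48.1]
ee_rot: [-90.1, -0.4, 176.0]
force: [-0.6, -0.3, 1.1]
finger_gap: 85.0
[-0.21480584 -0.39304826  0.00934403]
```

```bash
python3 -m handwheel '[[0,0,0,-0.1,-0.1,0,8.5],[0,0,0,-0.1,-0.1,0,8.5],[0,0,0,-0.1,-0.1,0,1.5],[0,0,0,-0.1,-0.1,0,1.5],[0,0,0,-0.1,-0.1,0,1.5],[0,0,0,-0.1,-0.1,0,1.5],[0,0,0,-0.1,-0.1,0,1.5],[0,0,0,-0.1,-0.1,0,1.5]]'
```

```text
time: 4.25
tool_pos: [553.4, -223.8, 52.7]
ee_rot: [-90.0, 0.0, 176.0]
force: [-1.2, -0.8, 2.6]
finger_gap: 23.0
```

```bash
python3 -m handwheel '[[0,0,0,0,-3,0,1.5],[0,0,0,0,-7,0,1.5],[0,0,0,0,-12,0,1.5],[0,0,0,0,-12,0,1.5],[0,0,0,0,-12,0,1.5]]'
python3 -c "
from h import *
print(toolshift([540,153,170]),env.sense()['force'])"
```

```text
time: 4.75
tool_pos: [553.5, -223.2, 172.7]
ee_rot: [-90.1, 0.1, 175.9]
force: [-0.5, -0.1, -4.3]
finger_gap: 22.7
[  4.01374271   0.29877769 -37.42828239] [-0.54392845 -0.07171274 -4.34473574]
```

```bash
python3 -m handwheel '[[0,0,0,4,0,-37.4,1.5],[0,0,0,4,0,-37.4,1.5],[0,0,0,4,0,-37.4,1.5],[0,0,0,4,0,-37.4,1.5],[0,0,0,4,0,-37.4,1.5],[0,0,0,4,0,-37.4,1.5],[0,0,0,4,0,-37.4,1.5],[0,0,0,4,0,-37.4,1.5]]'
python3 -m handwheel '[[0,0,0,0,0,0,1.5],[0,0,0,0,0,0,1.5],[0,0,0,0,0,0,1.5]]'
python3 - <<'E'
from h import *
np.set_printoptions(precision=2,suppress=True)
print(env.sense()["force"]); cp=env.camera_params("wrist"); im=save("wrist","w2")
for q in("tall_stop","socket"):
    for a in env.spot_point("wrist",q)[:1]: print(q,round(a["p"],2),np.array(a["pixel"]), onz("wrist",a["pixel"],30,cp))
print(proj("wrist",[590,153,30],cp))
E
```

```text
time: 5.55
tool_pos: [537.8, 155.6, 169.5]
ee_rot: [-89.9, -0.3, 176.1]
force: [0.1, -1.4, -3.2]
finger_gap: 22.6
time: 5.85
tool_pos: [539.0, 151.4, 170.9]
ee_rot: [-89.9, -0.1, 175.9]
force: [0.3, -0.7, -4.0]
finger_gap: 22.7
[ 0.34 -0.74 -3.95]
tall_stop 0.68 [324.3 286.8] [495.49 153.64  30.  ]
socket 0.87 [315.4 155. ] [588.2  152.85  30.  ]
[314.95 152.18]
```

View pics/w2.png

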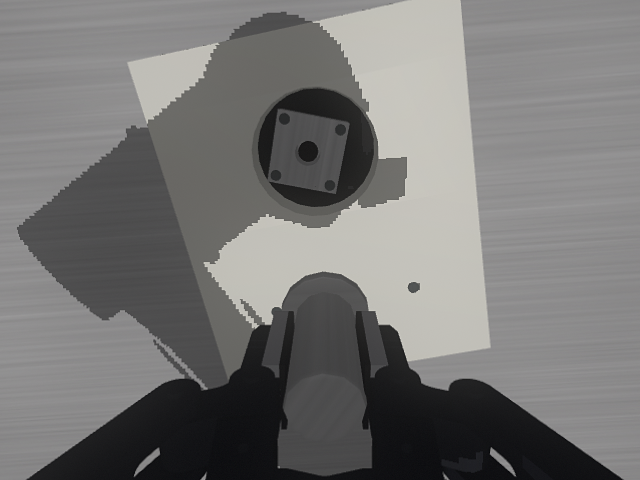

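The hole shows directly at about (308,151). The window rim is centred at about (315,151), so the hole lies to the left of centre, about 5 mm towards +y.

```bash
python3 - <<'E'
from h import *
np.set_printoptions(precision=2,suppress=True)
g=cv2.imread("pics/w2.png",0)[135:168,292:325]
print(g[16,:],g[:,16])
up=cv2.resize(g,None,fx=8,fy=8,interpolation=cv2.INTER_CUBIC)
for th in(40,45,50):
  for c in cv2.findContours((up<th).astype(np.uint8),1,1)[0]:
    if cv2.contourArea(c)>5000:
      e=cv2.fitEllipse(c);p=np.array(e[0])/8+[292-.44,135-.44];print(th,p,np.array(e[1])/8,onz("wrist",p,30))
for p in([315.5,151],[253,151],[378,151]):print(onz("wrist",p,30))
for x in (308,):print(env.sense()["tool_pos"])
E
```

```text
[79 79 79 65 63 63 33 25 25 25 25 26 24 24 25 26 25 26 24 25 26 24 25 27
 24 29 69 81 79 81 82 81 81] [81 81 82 82 82 80 21 23 23 27 23 24 24 25 24 26 25 25 25 26 26 26 27 26
 25 24 32 74 69 66 71 81 81]
40 [307.68 150.95] [19.25 20.35] [591.86 157.6   30.  ]
45 [307.68 150.96] [19.48 20.55] [591.85 157.6   30.  ]
50 [307.67 150.98] [19.71 20.74] [591.84 157.61  30.  ]
[591.47 152.56  30.  ]
[594.32 192.81  30.  ]
[588.57 112.28  30.  ]
[539.66 151.27 171.91]
```

```bash
python3 - <<'E'
from h import *
from scipy.optimize import least_squares
np.set_printoptions(precision=2,suppress=True)
T=np.array(env.sense()["tool_pos"]);a=np.linspace(0,6.28,200)
def ext(d):
    pts=np.array([proj("wrist",[T[0]+d[0]+18*np.cos(t),T[1]+d[1]+18*np.sin(t),T[2]-40.7+h]) for h in(22,28) for t in a[::4]])
    return np.array([pts[:,0].min(),pts[:,0].max(),pts[:,1].min()])
r=least_squares(lambda d:ext(d)-[283,367,272],[0,0]);print(r.x,r.fun)
g=cv2.imread("pics/w2.png",0);b=((g>45)&(g<105)).astype(np.uint8);m=np.zeros_like(b);cv2.circle(m,(315,148),54,1,-1);b&=m
c=max(cv2.findContours(b,0,1)[0],key=cv2.contourArea);q=cv2.minAreaRect(c);print(q,onz("wrist",q[0],30))
p=cv2.approxPolyDP(cv2.convexHull(c),6,True)[:,0];print(p)
for x in p: print(onz("wrist",x,30))
print(toolshift([592.5,157.5,82]))
E
```

```text
[-1.73 -0.74] [-2.9  2.9  0.2]
((306.75091552734375, 150.82830810546875), (73.5311279296875, 73.83827209472656), 10.619654655456543) [591.98 158.19  30.  ]
[[278 109]
 [349 123]
 [335 193]
 [271 179]]
[618.8  173.99  30.  ]
[607.25 130.06  30.  ]
[563.21 141.73  30.  ]
[575.52 183.23  30.  ]
[-5.23  8.99 -1.01]
```

```bash
python3 -m handwheel '[[0,0,0,-5.3,3,-1.05,1.5],[0,0,0,-5.3,6,-1.05,1.5],[0,0,0,-5.3,9,-1.05,1.5],[0,0,0,-5.3,9,-1.05,1.5],[0,0,0,-5.3,9,-1.05,1.5],[0,0,0,-5.3,9,-1.05,1.5],[0,0,0,-5.3,9,-1.05,1.5],[0,0,0,-5.3,9,-1.05,1.5]]'
python3 -c "
from h import *
print(toolshift([593.2,158,72]),env.sense()['force'],env.sense()['tool_pos'])"
```

```text
time: 6.8
tool_pos: [594.0, 159.4, 84.0]
ee_rot: [-90.1, 0.1, 176.0]
force: [-0.0, 0.0, -3.4]
finger_gap: 22.8
[0.07570875 1.19985773 0.14390963] [-0.02266498  0.01478041 -3.40076943] [594.02529497 159.36676881  84.0025359 ]
```

```bash
python3 -m handwheel '[[0,0,0,0.05,0.3,0.1,1.5],[0,0,0,0.05,0.6,0.1,1.5],[0,0,0,0.05,0.8,0.1,1.5],[0,0,0,0.05,0.9,0.1,1.5],[0,0,0,0.05,0.9,0.1,1.5]]'
python3 -m handwheel '[[0,0,0,0,0.1,0,1.5],[0,0,0,0,0.15,0,1.5],[0,0,0,0,0.15,0,1.5]]'
```

```text
time: 7.3
tool_pos: [592.7, 158.0, 73.0]
ee_rot: [-90.0, -0.0, 175.9]
force: [0.3, -0.5, -3.4]
finger_gap: 22.4
time: 7.6
tool_pos: [592.8, 158.0, 71.7]
ee_rot: [-90.0, -0.0, 175.9]
force: [-0.2, -0.0, -3.1]
finger_gap: 22.3
```

```bash
python3 -m handwheel '[[0,0,0,0,0.1,0,1.5],[0,0,0,0,0.15,0,1.5],[0,0,0,0,0.15,0,1.5]]'
```

```text
time: 7.9
tool_pos: [593.0, 158.1, 70.5]
ee_rot: [-90.0, 0.0, 176.0]
force: [0.0, -0.0, -2.1]
finger_gap: 22.5
```

```bash
python3 -m handwheel '[[0,0,0,0,0.1,0,1.5],[0,0,0,0,0.1,0,1.5]]'; python3 -m handwheel '[[0,0,0,0,0.1,0,1.5],[0,0,0,0,0.1,0,1.5]]'
```

```text
time: 8.1
tool_pos: [592.5, 158.2, 69.1]
ee_rot: [-90.0, -0.0, 175.9]
force: [-1.0, -0.7, -3.9]
finger_gap: 22.6
time: 8.3
tool_pos: [592.5, 158.0, 67.8]
ee_rot: [-90.0, -0.0, 175.9]
force: [-0.4, 0.5, -4.0]
finger_gap: 22.7
```

```bash
python3 -m handwheel '[[0,0,0,0,0.1,0,1.5],[0,0,0,0,0.1,0,1.5]]'; python3 -m handwheel '[[0,0,0,0,0.1,0,1.5],[0,0,0,0,0.1,0,1.5]]';python3 -m handwheel '[[0,0,0,0,0.1,0,1.5],[0,0,0,0,0.1,0,1.5]]'
```

```text
time: 8.5
tool_pos: [592.5, 158.1, 67.0]
ee_rot: [-90.0, -0.0, 175.9]
force: [-1.0, 1.1, -2.8]
finger_gap: 22.6
time: 8.7
tool_pos: [592.6, 158.1, 66.1]
ee_rot: [-90.0, -0.0, 175.9]
force: [-2.2, 1.0, -2.9]
finger_gap: 22.8
time: 8.9
tool_pos: [592.6, 158.1, 65.2]
ee_rot: [-90.0, -0.0, 175.9]
force: [-1.9, 1.3, -2.7]
finger_gap: 23.0
```

No vertical resistance and the foot is about 5 mm below the face, so it is in the hole. I'll ease off the slight side load and go on down.

```bash
python3 -m handwheel '[[0,0,0,0.04,0.1,-0.02,1.5],[0,0,0,0.04,0.2,-0.02,1.5],[0,0,0,0.04,0.2,-0.02,1.5]]'; python3 -m handwheel '[[0,0,0,0,0.1,0,1.5],[0,0,0,0,0.2,0,1.5],[0,0,0,0,0.2,0,1.5]]'
```

```text
time: 9.2
tool_pos: [592.5, 158.2, 63.1]
ee_rot: [-90.0, 0.0, 175.9]
force: [-1.3, -0.1, -2.5]
finger_gap: 22.5
time: 9.5
tool_pos: [592.8, 158.2, 62.4]
ee_rot: [-90.0, 0.1, 176.0]
force: [-3.1, 0.2, 5.1]
finger_gap: 22.8
```

```bash
python3 -m handwheel '[[0,0,0,0.04,0.1,0,1.5],[0,0,0,0.04,0.2,0,1.5],[0,0,0,0.04,0.3,0,1.5],[0,0,0,0.04,0.3,0,1.5]]'; python3 -m handwheel '[[0,0,0,0,0.1,0,1.5],[0,0,0,0,0.2,0,1.5],[0,0,0,0,0.3,0,1.5],[0,0,0,0,0.3,0,1.5]]'
```

```text
time: 9.9
tool_pos: [592.7, 158.2, 59.6]
ee_rot: [-90.0, 0.1, 176.0]
force: [-3.7, -1.0, 5.5]
finger_gap: 22.6
time: 10.3
tool_pos: [592.7, 158.2, 56.7]
ee_rot: [-90.0, 0.1, 176.0]
force: [-3.3, 0.4, 6.0]
finger_gap: 22.4
```

```bash
python3 -m handwheel '[[0,0,0,0.05,0.1,0,1.5],[0,0,0,0.05,0.2,0,1.5],[0,0,0,0.05,0.3,0,1.5],[0,0,0,0.05,0.3,0,1.5]]'; python3 -m handwheel '[[0,0,0,0,0.1,0,1.5],[0,0,0,0,0.2,0,1.5],[0,0,0,0,0.2,0,1.5]]'; python3 -m handwheel '[[0,0,0,0,0.1,0,1.5],[0,0,0,0,0.1,0,1.5]]'
```

```text
time: 10.7
tool_pos: [592.5, 158.2, 53.8]
ee_rot: [-90.0, 0.1, 176.0]
force: [-2.3, -0.4, 5.4]
finger_gap: 22.4
time: 11.0
tool_pos: [592.5, 158.2, 51.8]
ee_rot: [-90.0, 0.2, 176.0]
force: [-1.8, -0.8, 5.5]
finger_gap: 22.6
time: 11.2
tool_pos: [592.5, 158.2, 50.8]
ee_rot: [-90.0, 0.1, 176.0]
force: [-3.1, -1.5, 5.2]
finger_gap: 22.4
```

```bash
python3 -m handwheel '[[0,0,0,0,0.05,0,1.5],[0,0,0,0,0.1,0,1.5]]'; python3 -m handwheel '[[0,0,0,0,0.05,0,1.5],[0,0,0,0,0.1,0,1.5]]'
```

```text
time: 11.4
tool_pos: [592.6, 158.3, 50.0]
ee_rot: [-90.0, 0.2, 176.0]
force: [-3.1, -1.0, 5.0]
finger_gap: 22.9
time: 11.6
tool_pos: [592.5, 158.2, 48.9]
ee_rot: [-90.0, 0.2, 176.0]
force: [-3.6, -0.6, 6.8]
finger_gap: 22.5
```

```bash
python3 -m handwheel '[[0,0,0,0,0.05,0,1.5],[0,0,0,0,0.05,0,1.5]]'
```

```text
time: 11.8
tool_pos: [592.6, 158.3, 48.6]
ee_rot: [-90.0, 0.2, 176.0]
force: [-2.9, -0.6, 7.6]
finger_gap: 22.8
```

```bash
python3 -m handwheel '[[0,0,0,0,0.05,0,1.5],[0,0,0,0,0.05,0,1.5]]'
```

```text
time: 12.0
tool_pos: [592.6, 158.3, 48.6]
ee_rot: [-90.0, 0.2, 176.0]
force: [-4.1, -0.5, 10.2]
finger_gap: 22.5
```

```bash
python3 -m handwheel '[[0,0,0,0,0.05,0,1.5],[0,0,0,0,0.05,0,1.5]]'
```

```text
time: 12.2
tool_pos: [592.7, 158.3, 48.6]
ee_rot: [-90.0, 0.2, 176.0]
force: [-5.5, -0.3, 13.0]
finger_gap: 22.6
```

The collar is seated: position holds at 48.6 mm (48.7 predicted) while the force rises to 13 N. I'll relax and release.

```bash
python3 -m handwheel '[[0,0,0,0.05,-0.1,0,1.5],[0,0,0,0.05,-0.1,0,5],[0,0,0,0.05,-0.1,0,6],[0,0,0,0.05,-0.1,0,6],[0,0,0,0.05,-0.1,0,6],[0,0,0,0.05,-0.1,0,6]]'
python3 -m handwheel '[[0,0,0,0,-1,0,6],[0,0,0,0,-3,0,6],[0,0,0,0,-6,0,6],[0,0,0,0,-10,0,6],[0,0,0,4,-14,0,6],[0,0,0,5,-14,0,6],[0,0,0,5,-14,0,6],[0,0,0,5,-14,0,6]]'
python3 - <<'E'
from h import *
import json
cp=env.camera_params("wrist");a=save("wrist","w3");b=save("side","side3")
print(env.sense()["force"],[ (round(r["p"],2),onz("side",r["pixel"],8)) for r in env.spot_point("side","tall_stop")[:2]])
cv2.imwrite("pics/fin.png",np.hstack([cv2.resize(a[60:360,160:480],(400,375)),cv2.resize(b[130:280,250:410],(400,375),interpolation=2)])[:,:,::-1])
print(proj("wrist",[591.5,157.6,91],cp),proj("wrist",[591.5,157.6,36],cp))
E
```

```text
time: 12.8
tool_pos: [591.1, 158.4, 46.6]
ee_rot: [-90.0, -0.0, 175.9]
force: [0.4, -0.1, -0.2]
finger_gap: 60.2
time: 13.6
tool_pos: [540.9, 161.9, 186.7]
ee_rot: [-90.0, -0.0, 176.0]
force: [0.2, -0.3, -1.5]
finger_gap: 60.2
[ 0.24542032  0.42131196 -0.39148892] [(0.66, array([602.87824966, 165.95251754,   8.        ]))]
[324.67172469 161.31570886] [324.57578197 151.00464275]
```

View pics/fin.png

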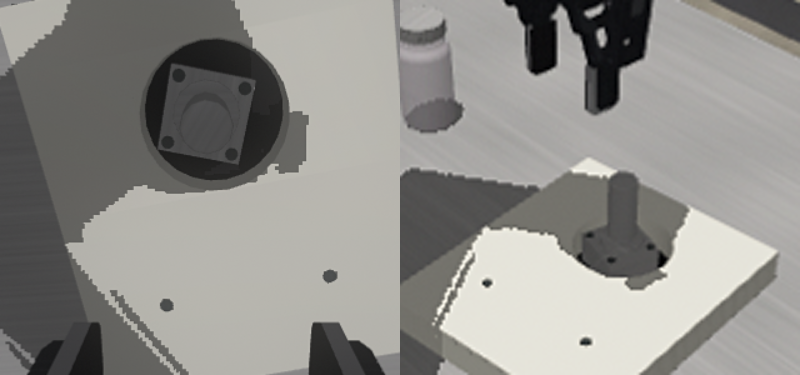

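The picture shows the stop upright with its collar flat on the plate. The post top is at full-frame pixel (326,162), against (325,161) predicted for a stop that is home. The gripper is clear.

```bash
python3 -c "
from h import *
print(env.job_done())"
```

```text
the job is handed in; nothing more can be done
None
```

The tall stop is in the hole in the board's plate, pressed home and released. I handed the job in at about 14 s; the hand-in gives no verdict.

- **Finding the hole:** I gripped the stop by its post, lifted it out of the caddy and found the off-centre hole in the wrist picture, about 5 mm from the window's centre. The foot went in on the first careful descent, so no search was needed.
- **Pressing home:** The follower pushed back with about 8 N. At TCP height 48.6 mm (48.7 predicted) the stop sank no further while the force rose to 13 N, well under the 45 N limit.
- **Last checks:** The wrist and side pictures show the stop upright with its collar on the plate. The post top was within about 1 pixel of where a stop fully home should appear. The gripper is open and clear, with about zero force on it.
- **Disagreement:** The side-camera network put the released stop about 14 mm from where I measured it. It had read the window's centre wrong in the same way at the start, and the pictures and contact readings contradict it, so I set it aside.
- **Not re-measured:** I didn't measure the low stop or the shaker again. The arm never pressed near either, and the shaker shows upright in the final side picture.

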